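Rescue the slab from the worn spring clip

TASK

Three agate slabs stand in the spring clips of the drying rack, and one of the three clips has worn weak, though it looks like the others. Pull gently on the slabs to feel which clip lets go far too easily, take that slab out and stand it in the empty single clip stand, pressed fully home and held upright by the clip. Leave the other two slabs fully home in their clips, press nothing hard enough to chip the stone, do not drop a slab and do not disturb the things lying around.

Things in the scene. Friction and masses are not known exactly. Their poses are not given: they have to be found in the camera images.
- rack: Wooden board 250x76x18 mm fixed to the bench with 3 spring clips in a row along its x axis, at x = -80, 0, +80 mm. Origin: underside, below the faces of the clips' back plates (y = 0); z up. Each clip: fixed plate 46 mm wide facing -y; before it, on the -y side, a sprung steel jaw 40 mm wide that slides along y. Slabs stand on edge between them on the board (z = 18 mm), broad faces square to y.
- rack_mid (a point): Seat of the rack's middle clip: on the board (z = 18 mm) at the plate face. Two of the three clips are good: a slab held square, without side load, slides out at about 6 to 14 N of pull. One, hidden, is worn and gives at about 1 to 3 N. Side load against the rigid plate adds friction; the jaw yields to side load by a few mm.
- spare: Single clip stand fixed to the bench: board 80x76x18 mm with one empty good clip at its x = 0, same make, sizes and frame as the rack (plate face at y = 0, jaw on the -y side). The empty jaw rests about 6 mm from the plate; a slab pushed down between the lips opens it with about 8 to 20 N.
- spare_seat (a point): Seat of the empty clip: on its board (z = 18 mm), at the plate face, middle of the clip; a slab's lowest point rests at this height. In all clips the jaw presses with a rounded bead at z = 41 mm; above it jaw and plate lean apart into a mouth about 18 mm wide, lips ending at z = 54 mm (jaw) and 55 mm (plate).
- slab_1: Banded agate slab, rounded oval plate, 57 mm wide, 80 mm high as it stands, 8 mm thick, 60 g. Origin: centre of the broad face against the back plate, 40 mm above its lowest point; own y axis up, own z axis away from the plate (mid-thickness is 4 mm along it). Starts in the rack's clip at x = -80 mm.
- slab_2: Banded agate slab, rounded oval plate, 57 mm wide, 80 mm high as it stands, 8 mm thick, 60 g. Origin: centre of the broad face against the back plate, 40 mm above its lowest point; own y axis up, own z axis away from the plate (mid-thickness is 4 mm along it). Starts in the rack's middle clip.
- slab_3: Banded agate slab, rounded oval plate, 57 mm wide, 80 mm high as it stands, 8 mm thick, 60 g. Origin: centre of the broad face against the back plate, 40 mm above its lowest point; own y axis up, own z axis away from the plate (mid-thickness is 4 mm along it). Starts in the rack's clip at x = +80 mm.
- wood_block: Bystander: brown wooden sanding block 62x100x42 mm on the bench; origin at the centre of its underside.
- rough_big: Bystander: rough brown stone 44x52x36 mm on the bench; origin at the centre of its underside.
- tape: Bystander: roll of black tape 62x59x19 mm lying flat on the bench; origin at the centre of its underside.
Things that resemble listed ones, but are neither listed nor needed, are in the scene too. What is shaped like the slab_3 but blue or purple is not meant.

How it is judged:
At the end, for the whole second after the job is handed in: The worn clip's slab stands in the single clip stand within 4 mm of home height and 12 mm of its middle, upright within 8 degrees, square, at rest, pressed on the plate with over 3 N. The other two are within 4 mm of their starts, upright, each pressed on the rack with over 3 N by its good clip ((((z of slab_1 in the frame of spare between 0.054 and 0.062 m and horizontal distance between slab_1 and spare below 0.012 m and angle between slab_1's own y axis and vertical below 0.15 rad and angle between the z axis of slab_1 and the y axis of spare, either way round below 0.15 rad and contact force between slab_1 and spare above 3 N and linear speed of slab_1 below 0.01 m/s) and (distance of slab_2 from where it was at the start of the episode below 0.004 m and angle between slab_2's own y axis and vertical below 0.12 rad and contact force between slab_2 and rack above 3 N and linear speed of slab_2 below 0.01 m/s) and (distance of slab_3 from where it was at the start of the episode below 0.004 m and angle between slab_3's own y axis and vertical below 0.12 rad and contact force between slab_3 and rack above 3 N and linear speed of slab_3 below 0.01 m/s)) or ((z of slab_2 in the frame of spare between 0.054 and 0.062 m and horizontal distance between slab_2 and spare below 0.012 m and angle between slab_2's own y axis and vertical below 0.15 rad and angle between the z axis of slab_2 and the y axis of spare, either way round below 0.15 rad and contact force between slab_2 and spare above 3 N and linear speed of slab_2 below 0.01 m/s) and (distance of slab_1 from where it was at the start of the episode below 0.004 m and angle between slab_1's own y axis and vertical below 0.12 rad and contact force between slab_1 and rack above 3 N and linear speed of slab_1 below 0.01 m/s) and (distance of slab_3 from where it was at the start of the episode below 0.004 m and angle between slab_3's own y axis and vertical below 0.12 rad and contact force between slab_3 and rack above 3 N and linear speed of slab_3 below 0.01 m/s)) or ((z of slab_3 in the frame of spare between 0.054 and 0.062 m and horizontal distance between slab_3 and spare below 0.012 m and angle between slab_3's own y axis and vertical below 0.15 rad and angle between the z axis of slab_3 and the y axis of spare, either way round below 0.15 rad and contact force between slab_3 and spare above 3 N and linear speed of slab_3 below 0.01 m/s) and (distance of slab_1 from where it was at the start of the episode below 0.004 m and angle between slab_1's own y axis and vertical below 0.12 rad and contact force between slab_1 and rack above 3 N and linear speed of slab_1 below 0.01 m/s) and (distance of slab_2 from where it was at the start of the episode below 0.004 m and angle between slab_2's own y axis and vertical below 0.12 rad and contact force between slab_2 and rack above 3 N and linear speed of slab_2 below 0.01 m/s)))); the robot touches nothing.
It fails at once if a slab is pressed against the rack or the clip stand with more than 35 N and chips (contact force between any of slab_1, slab_2, slab_3 and rack above 35 N or contact force between any of slab_1, slab_2, slab_3 and spare above 35 N).
It fails at once if a slab is dropped or laid on the bench (height (world z) of any of slab_1, slab_2, slab_3 below 0.035 m).
It fails at once if a bystander (wooden block, rough stone, tape roll) is moved more than 10 mm (distance of any of wood_block, rough_big, tape from where it was at the start of the episode above 0.01 m).
It also fails if it takes over 50 s, if anything falls off the work surface, if the arm or the gripper's body presses on something with over 40 N, if the wrist force passes 120 N, or if a joint passes its speed limit or range.

ROBOT

A 7-joint arm with a two-finger parallel gripper is mounted at the origin on a cart in front of the work surface, level with it; the furniture and walls round the work are solid. World frame = base frame: x ahead of the robot, y to its left, z up, the work surface at z = 0. Lengths are in m, angles in rad, forces in N, time in s.
With the tool pointing down it reaches from about 0.4 to 0.85 m from the base axis. Payload 10.4 kg.
Tool frame: the origin (TCP) lies midway between the tips of the shut fingers; the grasp point (between the pads) lies 19 mm behind it; y points along the fingers, x is the direction in which the jaws open and shut, and the axes are right-handed (so a half turn about y gives the same grasp; the last joint's range is limited). The gripper opens to 87 mm and grips with 3 to 60 N. Pads are 19 mm wide; open, the fingers measure 117 mm over their backs; the gripper's body (75 mm by 190 mm) begins 51 mm behind the grasp point.
Start: joints at [1.166, 0.332, -0.065, 1.46, 0.022, 1.35, -0.088], TCP at [0.233, -0.58, 0.223] pointing down, gripper open.
Joint ranges: [-2.6, 2.6], [-0.5, 2.12], [-1.47, 1.34], [0.16, 2.42], [-1.27, 4.41], [0.06, 2.06], [-2.6, 2.6]. Speed limits (rad/s): [2.22, 2.22, 2.79, 2.79, 3.14, 3.14, 3.14].

INTERFACE

Orientations are given as a unit quaternion [x, y, z, w].
In Python, from bench import * gives the robot as it stands.
- The arm moves only by the tool jog_arm, never from a script. Its argument "commands" is a list of rows, each an object with "translation": the shift along the world's x, y, z in mm, a list of three; "twist": the turn about the world's z in rad. A call has 1 to 20 rows; each row shifts and turns the commanded pose from where the row before left it; what a row does not reach is not made up. A row lasts 1/10 s, in which the tool goes at most 50 mm and 8.59 degrees, less where a joint would pass 70% of its speed; a pose out of reach is approached as far as the arm can. A call is refused whole if a number of a shift passes 50 or a number of a turn 0.15, either way. A call with a gripper value outside its range is refused whole. "grip" is the closure, from 0 (fully open) to 1 (shut), set as the call begins (left out, the last holds). The fingers move at their own pace and stop on an object; "grip_force" is the grip in N (left out, the last holds). Time passes only in rows, so rows that do not move let the fingers close. It gives the time, the measured TCP pose, the force and the opening at its end, in the units of the state.
- read_state(): the state, without advancing time (a new reading comes with each control period).
- camera(name): name is "scene" or "top" or "wrist"; returns a dict with "img" (384x512x3 uint8, red, green, blue), "fx", "fy", "cx", "cy" (pixels), "dist" ([k1, k2, p1, p2, k3] as OpenCV has them; the pictures are not rectified), "cam_to_world" (4x4, takes a point from camera to world coordinates). Camera axes: x right, y down, z forward; pixel columns grow to the right and rows downward; lengths in m; the calibration is good to about 2 mm. A picture is of the moment at which its call begins. There is no depth.
- close_job(): hands the job in, once; it reports no verdict.
The state is a dict: "time": time; "joint_positions": joint angles; "joint_vel": joint speeds; "joint_torque": joint torques, N m; "ee_pos": TCP position; "eef_rot": TCP orientation; "ft_force": force on the tool from outside, world axes, zero at the start; "torque": the same for the moment, N m; "width": finger opening in m.
Only numpy, scipy, OpenCV 4.12 (cv2) and the standard library are available. Lean on these libraries where they do the work, as an engineer would, in place of code of your own. Each camera call takes 0.05 s, during which the arm holds its last target.

## Working session

There is one attempt and no reset: what is moved stays moved. The work goes in short steps, Python scripts to look and compute and a tool call to move; the robot and the scene stay as the last step left them, time stands still between calls to the robot, and variables do not carry over. Pictures are saved under pics/ and viewed, and the job is handed in when it is done.

Besides the shell and the picture viewer there is one more tool, called after "Emit:" in YAML: its name, and indented under it one key for each argument. jog_arm: Moves the arm, as the interface text tells. Its arguments: {"type":"object","properties":{"commands":{"type":"array"},"grip":{"type":"number"},"grip_force":{"type":"number"}},"required":["commands"]}

```bash
mkdir -p pics; ls
python3 - <<'E'
from bench import *
import cv2
for n in ["scene","top","wrist"]:
    c=camera(n); cv2.imwrite(f"pics/{n}0.png",c["img"][:,:,::-1])
    print(n,c["fx"],c["fy"],c["cx"],c["cy"],c["dist"]);print(c["cam_to_world"])
s=read_state();print({k:s[k] for k in["time","ee_pos","eef_rot","ft_force","width"]})
E
```

```text
pics
scene 348.5090165562468 348.5090165562468 256.1028908817404 187.66302727834645 [-0.01118385  0.          0.          0.          0.        ]
[[-0.66685402 -0.5832504   0.46381536  0.12869753]
 [-0.74516804  0.5173264  -0.42083012  0.35429694]
 [ 0.00550541 -0.62625264 -0.77960074  0.87482914]
 [ 0.          0.          0.          1.        ]]
top 346.4564561448535 346.4564561448535 258.7083904803042 195.19376167497558 [-0.05987553  0.          0.          0.          0.        ]
[[ 0.01161662 -0.99437446  0.10528291  0.4770652 ]
 [-0.99966714 -0.00912336  0.02413231 -0.07829711]
 [-0.02303602 -0.1055282  -0.99414946  1.41017129]
 [ 0.          0.          0.          1.        ]]
wrist 284.4302900030316 284.4302900030316 251.02454594402693 191.63291766734667 [-0.06262728  0.          0.          0.          0.        ]
[[ 0.37108192 -0.89645955 -0.24219514  0.29900999]
 [-0.92859731 -0.35888084 -0.09440118 -0.55387309]
 [-0.00229235  0.25993233 -0.96562411  0.3837782 ]
 [ 0.          0.          0.          1.        ]]
{'time': 0.15, 'ee_pos': array([ 0.2327722 , -0.57974583,  0.22194851]), 'eef_rot': array([-0.58559884,  0.39635197, -0.39572708,  0.58598566]), 'ft_force': array([-0.88054611, -0.91593817,  0.30815948]), 'width': 0.08733370428979154}
```

View pics/scene0.png

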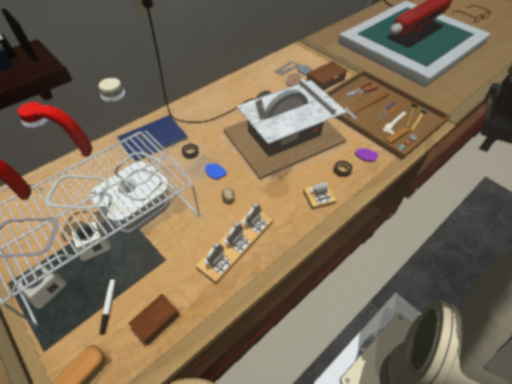

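View pics/top0.png

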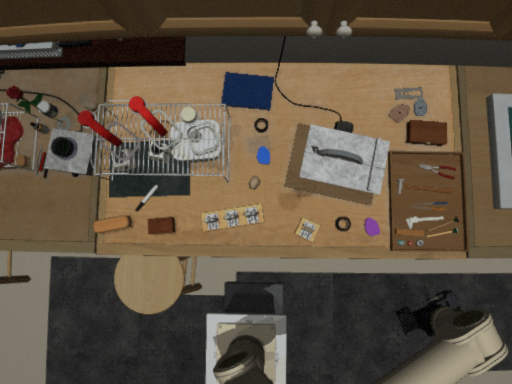

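View pics/wrist0.png

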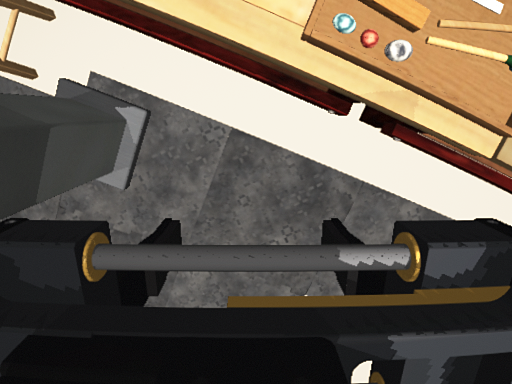

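The scene view shows the rack near (235,243) and the spare near (320,194). In the top view they are at about (232,217) and (307,230). I'll zoom in on both.

Run:
```python
import cv2
a=cv2.imread("pics/top0.png"); s=cv2.imread("pics/scene0.png")
cv2.imwrite("pics/topz.png",cv2.resize(a[190:255,190:330],None,fx=5.5,fy=5.5,interpolation=cv2.INTER_CUBIC))
cv2.imwrite("pics/scz.png",cv2.resize(s[170:290,190:350],None,fx=5,fy=5,interpolation=cv2.INTER_CUBIC))
```

```text
(no output)
```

View pics/topz.png

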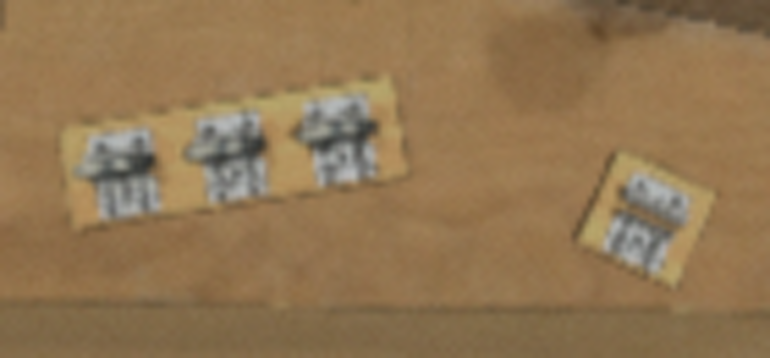

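View pics/scz.png

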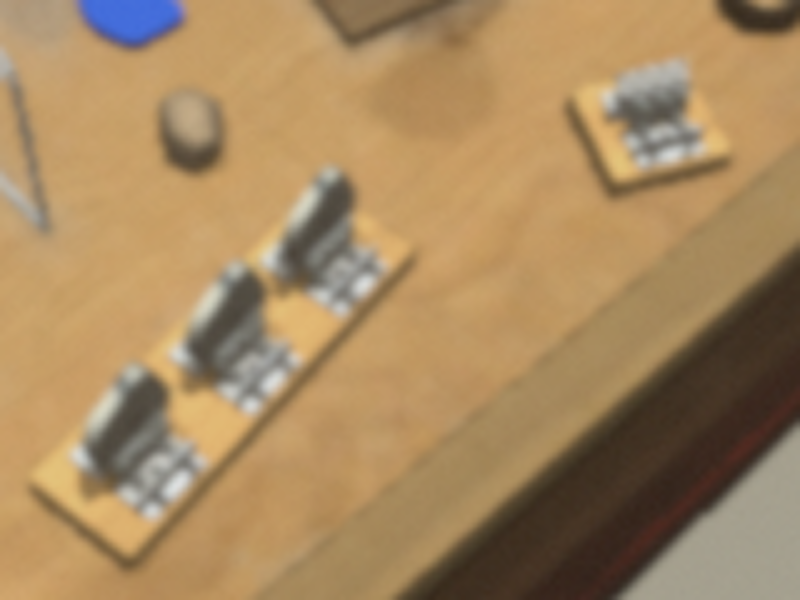

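The top zoom shows the rack board corners at about (62,130), (388,78), (408,175) and (78,228). The spare's corners are at about (617,150), (715,190), (677,287) and (578,242). I'll cast these onto z = 18 mm.

```bash
cat > h.py <<'E'
from bench import *
import cv2, numpy as np
def ray(c,px):
    K=np.array([[c["fx"],0,c["cx"]],[0,c["fy"],c["cy"]],[0,0,1.]])
    p=cv2.undistortPoints(np.array(px,float).reshape(-1,1,2),K,np.array(c["dist"],float))[:,0]
    T=c["cam_to_world"]; d=np.c_[p,np.ones(len(p))]@T[:3,:3].T
    return T[:3,3],d
def onz(c,px,z):
    o,d=ray(c,px); return o+d*((z-o[2])/d[:,2])[:,None]
def proj(c,P):
    T=c["cam_to_world"];R=T[:3,:3].T;t=-R@T[:3,3]
    K=np.array([[c["fx"],0,c["cx"]],[0,c["fy"],c["cy"]],[0,0,1.]])
    return cv2.projectPoints(np.array(P,float).reshape(-1,1,3),cv2.Rodrigues(R)[0],t,K,np.array(c["dist"],float))[0][:,0]
E
python3 - <<'E'
from h import *
np.set_printoptions(precision=4,suppress=True)
c=camera("top")
for q in ([(62,130),(388,78),(408,175),(78,228)],[(617,150),(715,190),(677,287),(578,242)]):
    px=190+np.array(q)/5.5-0.4
    P=onz(c,px,.018);print(P[:,:2],P.mean(0)[:2]);e=np.roll(P,-1,0)-P;print(np.linalg.norm(e,axis=1),np.degrees(np.arctan2(e[:,1],e[:,0])))
import math
from scipy.spatial.transform import Rotation as R
print(R.from_quat(read_state()["eef_rot"]).as_matrix())
E
```

```text
[[ 0.549   0.1885]
 [ 0.5897 -0.0507]
 [ 0.5189 -0.0661]
 [ 0.4775  0.1747]] [0.5338 0.0616]
[0.2427 0.0724 0.2444 0.0729] [ -80.3364 -167.7444   99.7731   10.8988]
[[ 0.5387 -0.2182]
 [ 0.5103 -0.2894]
 [ 0.44   -0.2616]
 [ 0.4717 -0.1899]] [ 0.4902 -0.2398]
[0.0767 0.0756 0.0784 0.0727] [-111.7387  158.419    66.1381  -22.884 ]
[[ 0.3726 -0.0003  0.928 ]
 [-0.928   0.0007  0.3726]
 [-0.0008 -1.     -0.    ]]
```

Emit:
jog_arm:
  commands:
    - {"translation": [28,32,0],"twist": 0.1}
    - {"translation": [28,32,0],"twist": 0.1}
    - {"translation": [28,32,0],"twist": 0.1}
    - {"translation": [28,32,0],"twist": 0.1}
    - {"translation": [28,32,0],"twist": 0.1}
    - {"translation": [28,32,0],"twist": 0.1}
    - {"translation": [28,32,0],"twist": 0.1}
    - {"translation": [28,32,0],"twist": 0.1}
    - {"translation": [0,0,0],"twist": 0}

```text
time: 1.1
ee_pos: [0.4611, -0.3179, 0.2227]
eef_rot: [-0.694, 0.132, -0.133, 0.696]
ft_force: [0.9, 0.1, -0.5]
width: 0.0869
```

Run:
```python
from h import *
c=camera("wrist"); cv2.imwrite("pics/w1.png",c["img"][:,:,::-1]); np.savez("pics/w1.npz",**{k:np.array(v) for k,v in c.items()})
```

```text
(no output)
```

View pics/w1.png

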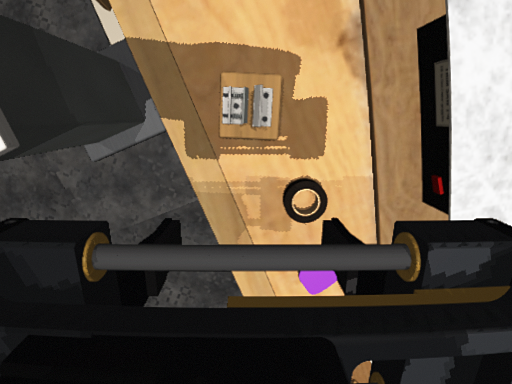

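The wrist view shows the spare at about (250,105), with the tape at (305,200) and the purple decoy at (318,280). I'll zoom in on the spare.

Run:
```python
import cv2
a=cv2.imread("pics/w1.png")
cv2.imwrite("pics/w1z.png",cv2.resize(a[65:145,205:295],None,fx=7,fy=7,interpolation=cv2.INTER_CUBIC))
```

```text
(no output)
```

View pics/w1z.png

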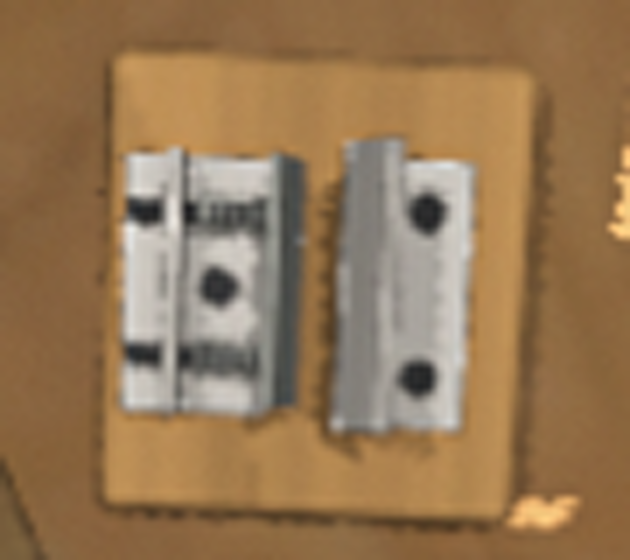

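The zoom shows the sprung jaw on the left (robot side) and the fixed plate on the right. So the spare's +y points along tool +x, away from the robot. I'll compute the frame.

Run:
```python
from h import *
np.set_printoptions(precision=4,suppress=True)
c=dict(np.load("pics/w1.npz"))
f=lambda q:np.array([205,65])+(np.array(q,float)+.5)/7-.5
P=onz(c,f([(115,52),(538,70),(508,515),(105,500)]),.018)
e=np.roll(P,-1,0)-P;print(P.mean(0),np.linalg.norm(e,axis=1),np.degrees(np.arctan2(e[:,1],e[:,0])))
m=P.mean(0); a=np.radians(-22.5); 
ydir=np.array([np.cos(a),np.sin(a)]);xdir=np.array([ydir[1],-ydir[0]])
def loc(q,z):
    Q=onz(c,f(q),z)[:,:2]-m[:2]; return np.c_[Q@xdir,Q@ydir]*1000
print("plate lip top",loc([(403,140),(385,430)],.055))
print("plate lower",loc([(345,150),(330,425)],.041))
print("plate foot outer",loc([(472,165),(460,430)],.019))
print("jaw lip",loc([(278,155),(268,410)],.054))
print("jaw bead",loc([(303,165),(296,405)],.041))
print(loc([(115,52),(538,70),(508,515),(105,500)],.018))
```

```text
[ 0.4907 -0.2402  0.018 ] [0.0735 0.0768 0.0734 0.077 ] [ -23.9868 -114.4181  156.2049   65.662 ]
plate lip top [[-21.5566  13.4557]
 [ 23.2972  11.5677]]
plate lower [[-21.3021   4.4855]
 [ 23.0481   2.6901]]
plate foot outer [[-21.3448  26.9066]
 [ 24.2168  26.1401]]
jaw lip [[-19.1026  -6.1857]
 [ 20.4205  -7.44  ]]
jaw bead [[-18.8435  -2.3712]
 [ 19.8255  -3.0853]]
[[-39.3961 -35.4558]
 [-37.4901  37.9768]
 [ 39.272   35.4061]
 [ 37.6142 -37.9271]]
```

Emit:
jog_arm:
  commands:
    - {"translation": [9,39,3],"twist": 0.07}
    - {"translation": [9,39,3],"twist": 0.07}
    - {"translation": [9,39,3],"twist": 0.07}
    - {"translation": [9,39,3],"twist": 0.07}
    - {"translation": [9,39,3],"twist": 0.07}
    - {"translation": [9,39,3],"twist": 0.07}
    - {"translation": [9,39,3],"twist": 0.07}
    - {"translation": [9,39,3],"twist": 0.07}
    - {"translation": [0,0,0],"twist": 0}

```text
time: 2.05
ee_pos: [0.5294, -0.007, 0.2471]
eef_rot: [-0.704, -0.064, 0.063, 0.705]
ft_force: [0.1, -0.2, 0.2]
width: 0.0867
```

Run:
```python
from h import *
c=camera("wrist"); cv2.imwrite("pics/w2.png",c["img"][:,:,::-1]); np.savez("pics/w2.npz",**{k:np.array(v) for k,v in c.items()})
a=c["img"][:,:,::-1]
cv2.imwrite("pics/w2z.png",cv2.resize(a[20:240,170:380],None,fx=2.7,fy=2.7,interpolation=cv2.INTER_CUBIC))
```

```text
(no output)
```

View pics/w2.png

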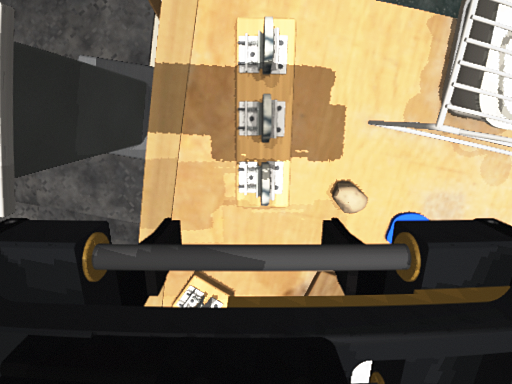

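View pics/w2z.png

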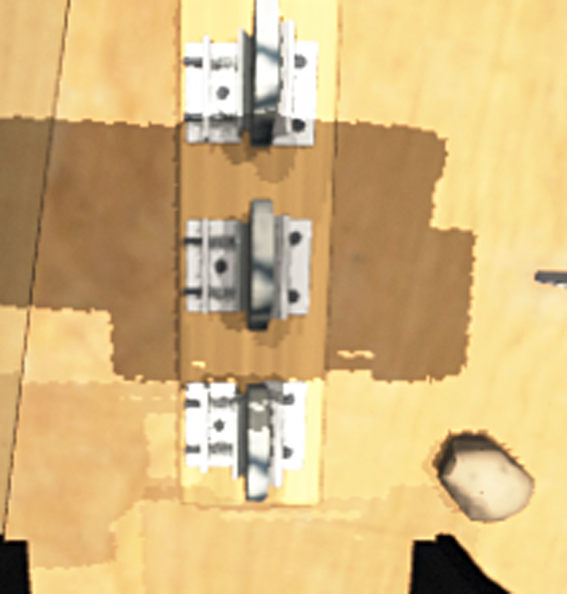

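The wrist view shows the rack column: slab_1 at the top (268,45), slab_2 at (265,118) and slab_3 at the bottom (265,183). The jaws are on the left, robot side. Next I'll work out the rack frame and slab positions.

Run:
```python
from h import *
np.set_printoptions(precision=4,suppress=True)
c=dict(np.load("pics/w2.npz"))
a=cv2.imread("pics/w2.png")
cv2.imwrite("pics/w2a.png",cv2.resize(a[8:88,220:310],None,fx=7,fy=7,interpolation=cv2.INTER_CUBIC))
cv2.imwrite("pics/w2b.png",cv2.resize(a[88:215,220:310],None,fx=4.7,fy=4.7,interpolation=cv2.INTER_CUBIC))
from scipy.spatial.transform import Rotation as R
print(R.from_quat(read_state()["eef_rot"]).as_matrix()[:,0])
```

```text
[0.9849 0.1729 0.0004]
```

View pics/w2a.png

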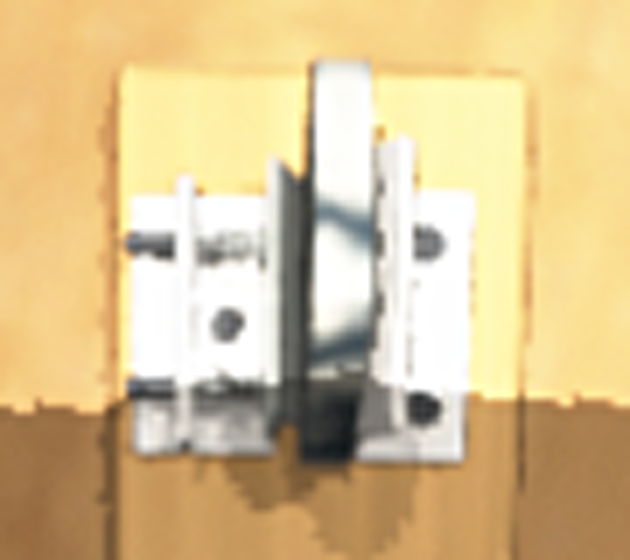

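View pics/w2b.png

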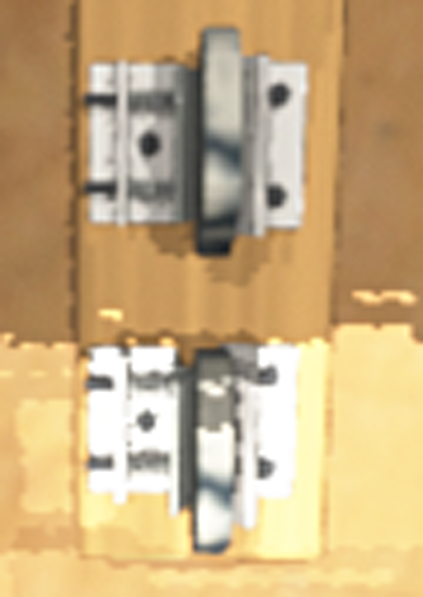

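Run:
```python
from h import *
np.set_printoptions(precision=4,suppress=True)
c=dict(np.load("pics/w2.npz"))
fa=lambda q:np.array([220,8])+(np.array(q,float)+.5)/7-.5
fb=lambda q:np.array([220,88])+(np.array(q,float)+.5)/4.7-.5
px=np.r_[fa([(122,68),(525,75)]),fb([(322,557),(82,555)])]
P=onz(c,px,.018)
e=np.roll(P,-1,0)-P;print(P.mean(0),np.linalg.norm(e,axis=1),np.degrees(np.arctan2(e[:,1],e[:,0])))
m=P.mean(0)[:2]
ang=np.degrees(np.arctan2(e[:,1],e[:,0])); yaw=np.mean([ang[1]+90,ang[3]-90]);print(yaw)
a=np.radians(yaw);yd=np.array([np.cos(a),np.sin(a)]);xd=np.array([yd[1],-yd[0]])
loc=lambda p,z:np.c_[(onz(c,p,z)[:,:2]-m)@xd,(onz(c,p,z)[:,:2]-m)@yd]*1000
for xx in(-80,0,80):
    w=m+xd*xx/1000+yd*-.0004
    p=proj(c,[[*w,.098]])[0]; print(xx,w,"apex px",p,"zooma",(p-[220,8])*7,"zoomb",(p-[220,88])*4.7)
print("plate lips",loc(fa([(412,140)]),.055),loc(fb([(267,55),(267,235),(254,525)]),.055))
print("lip jaw",loc(fa([(268,160)]),.054))
```

```text
[0.5353 0.063  0.018 ] [0.0721 0.2464 0.0738 0.2466] [   9.4778  -80.0735 -170.3958   99.5396]
9.73304671316832
-80 [0.5213 0.1417] apex px [268.8314  37.4585] zooma [341.8195 206.2093] zoomb [ 229.5074 -237.5452]
0 [0.5349 0.0629] apex px [267.3221 118.4382] zooma [331.2545 773.0674] zoomb [222.4137 143.0596]
80 [ 0.5484 -0.016 ] apex px [265.8309 191.1098] zooma [ 320.8164 1281.7687] zoomb [215.4053 484.6161]
plate lips [[-101.4805   12.8116]] [[-22.1305  12.4872]
 [ 23.193   13.7268]
 [102.3027  12.4543]]
lip jaw [[-98.42   -10.5745]]
```

The predicted slab apexes match the picture to within about 0.5 mm. Next I'll go down over slab_3, which is nearest, with the fingers open.

Emit:
jog_arm:
  commands:
    - {"translation": [9,-4,-30],"twist": -0.004}
    - {"translation": [10,-5,-30],"twist": 0}
    - {"translation": [0,0,-30],"twist": 0}
    - {"translation": [0,0,-30],"twist": 0}
    - {"translation": [0,0,-25],"twist": 0}
    - {"translation": [0,0,0],"twist": 0}
    - {"translation": [0,0,0],"twist": 0}

```text
time: 2.8
ee_pos: [0.5478, -0.0225, 0.102]
eef_rot: [0.705, 0.058, -0.058, -0.705]
ft_force: [0.2, -0.6, 0.3]
width: 0.0873
```

Run:
```python
from h import *
s=read_state();print(s["time"],s["ee_pos"],s["eef_rot"],s["ft_force"],s["width"])
c=camera("wrist"); cv2.imwrite("pics/w3.png",c["img"][:,:,::-1]); np.savez("pics/w3.npz",**{k:np.array(v) for k,v in c.items()})
```

```text
2.8 [ 0.54780881 -0.02250408  0.1019563 ] [ 0.70481859  0.05793461 -0.05830703 -0.70460955] [ 0.21782521 -0.62555444  0.34517197] 0.0872501272910647
```

View pics/w3.png

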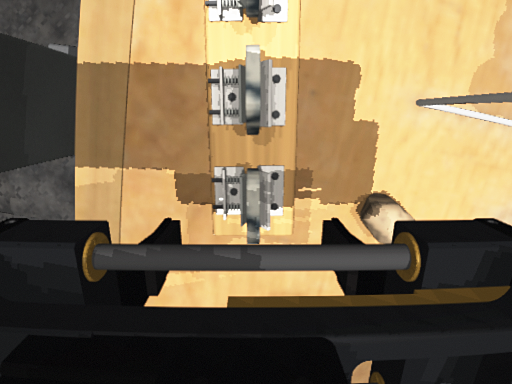

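Emit:
jog_arm:
  commands:
    - {"translation": [0.6,6.5,-14],"twist": 0.005}
    - {"translation": [0,0,-14],"twist": 0}
    - {"translation": [0,0,-10],"twist": 0}
    - {"translation": [0,0,0],"twist": 0}
    - {"translation": [0,0,0],"twist": 0}

```text
time: 3.35
ee_pos: [0.5483, -0.0145, 0.0634]
eef_rot: [-0.704, -0.061, 0.061, 0.705]
ft_force: [1.3, -0.2, 0.9]
width: 0.0869
```

Run:
```python
from h import *
s=read_state();print(s["time"],s["ee_pos"],s["eef_rot"],s["ft_force"],s["width"])
c=camera("wrist"); cv2.imwrite("pics/w4.png",c["img"][:,:,::-1]); np.savez("pics/w4.npz",**{k:np.array(v) for k,v in c.items()})
m=np.array([.5484,-.016]);print([proj(c,[[*m,z]]) for z in(.062,.098)])
```

```text
3.35 [ 0.54834836 -0.01450716  0.06335374] [-0.70441799 -0.06055959  0.06094127  0.70456652] [ 1.27876389 -0.24334019  0.8840267 ] 0.08693370057917342
[array([[250.46569381, 235.4219544 ]]), array([[250.29463663, 264.66991478]])]
```

View pics/w4.png

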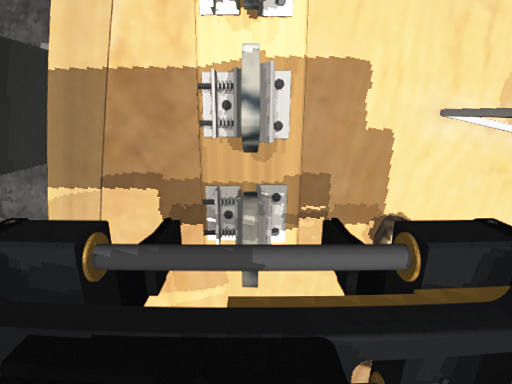

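Emit:
jog_arm:
  commands:
    - {"translation": [0,0,0],"twist": 0}
    - {"translation": [0,0,0],"twist": 0}
    - {"translation": [0,0,0],"twist": 0}
    - {"translation": [0,0,0],"twist": 0}
    - {"translation": [0,0,0],"twist": 0}
  grip: 0.84
  grip_force: 8

```text
time: 3.9
ee_pos: [0.5485, -0.0145, 0.0637]
eef_rot: [0.705, 0.061, -0.061, -0.704]
ft_force: [0.5, 0.6, 0.1]
width: 0.0549
```

Emit:
jog_arm:
  commands:
    - {"translation": [0,0,0],"twist": 0}
    - {"translation": [0,0,0],"twist": 0}
    - {"translation": [0,0,0],"twist": 0}
  grip: 1.0
  grip_force: 8

```text
time: 4.2
ee_pos: [0.5485, -0.0145, 0.0636]
eef_rot: [-0.704, -0.061, 0.061, 0.705]
ft_force: [-0.2, -0.6, 0.1]
width: 0.0308
```

Emit:
jog_arm:
  commands:
    - {"translation": [0,0,0],"twist": 0}
    - {"translation": [0,0,0],"twist": 0}
    - {"translation": [0,0,0],"twist": 0}
    - {"translation": [0,0,0],"twist": 0}

```text
time: 4.6
ee_pos: [0.548, -0.0146, 0.0635]
eef_rot: [0.705, 0.06, -0.061, -0.704]
ft_force: [-3.1, -0.3, 2.1]
width: 0.0082
```

Run:
```python
from h import *
for i in range(4):
  s=read_state();print(s["time"],s["ee_pos"],s["ft_force"],s["width"],s["torque"]);camera("wrist")
```

```text
4.6 [ 0.54798087 -0.0146083   0.06349573] [-3.05000123 -0.28861124  2.12690004] 0.008220850974122755 [-0.14866308  0.73403712 -0.05672457]
4.65 [ 0.54801361 -0.01459806  0.06349426] [-3.62414002 -0.60970855  2.96646902] 0.008565765665909946 [-0.09478646  0.78285248  0.00095972]
4.7 [ 0.54800742 -0.01461404  0.06346551] [-3.34878291  0.3446092   3.40760402] 0.008300597472604525 [-0.10980287  0.87157752 -0.03795489]
4.75 [ 0.54804725 -0.01458504  0.06350174] [-4.95872234 -0.73629783  2.66904455] 0.008454935435691273 [-0.10699663  0.92218555 -0.04418238]
```

Gripped at about 8.4 mm, with a side load of about -4 N along x. I'll relieve it and then take a small pull.

Emit:
jog_arm:
  commands:
    - {"translation": [-0.4,0,0],"twist": 0}
    - {"translation": [0,0,0],"twist": 0}
    - {"translation": [0,0,0],"twist": 0}

```text
time: 5.1
ee_pos: [0.548, -0.0146, 0.0635]
eef_rot: [0.705, 0.061, -0.061, -0.704]
ft_force: [-3.6, -1.2, 2.2]
width: 0.0084
```

```bash
cat > rd.py <<'E'
from h import *
F=[]
for i in range(4):
  s=read_state();F.append(np.r_[s["ee_pos"]*1000,s["ft_force"],s["torque"],s["width"]*1000]);camera("wrist")
np.set_printoptions(precision=2,suppress=True)
print(s["time"]);print(np.mean(F,0))
E
python3 rd.py
```

```text
5.25
[548.   -14.59  63.51  -3.96  -1.05   2.06  -0.16   0.77  -0.04   8.36]
```

Emit:
jog_arm:
  commands:
    - {"translation": [-0.8,0,0],"twist": 0}
    - {"translation": [0,0,0],"twist": 0}
    - {"translation": [0,0,0],"twist": 0}

```text
time: 5.6
ee_pos: [0.5478, -0.0146, 0.0636]
eef_rot: [-0.704, -0.061, 0.06, 0.705]
ft_force: [2.8, -0.7, -3.0]
width: 0.0085
```

```bash
python3 rd.py
```

```text
5.75
[547.75 -14.57  63.58   2.71  -1.11  -4.04  -0.23  -0.68  -0.05   8.37]
```

Emit:
jog_arm:
  commands:
    - {"translation": [0.5,0,0],"twist": 0}
    - {"translation": [0,0,0],"twist": 0}
    - {"translation": [0,0,0],"twist": 0}

```text
time: 6.1
ee_pos: [0.5478, -0.0146, 0.0636]
eef_rot: [0.705, 0.061, -0.061, -0.704]
ft_force: [1.5, -1.3, -3.3]
width: 0.0086
```

```bash
python3 rd.py
```

```text
6.25
[547.77 -14.54  63.6    1.47  -1.85  -2.19  -0.33  -0.35  -0.08   8.46]
```

Emit:
jog_arm:
  commands:
    - {"translation": [0,0,0.3],"twist": 0}
    - {"translation": [0,0,0],"twist": 0}

```text
time: 6.5
ee_pos: [0.5477, -0.0145, 0.0637]
eef_rot: [-0.704, -0.061, 0.061, 0.705]
ft_force: [2.1, -0.1, -6.2]
width: 0.0084
```

```bash
python3 rd.py
```

```text
6.65
[547.73 -14.54  63.68   2.66  -1.41  -6.61  -0.31  -0.7   -0.05   8.32]
```

A pull of about 6 N moved slab_3 only 0.1 mm, so its clip is good. I'll release it and go to slab_2.

Emit:
jog_arm:
  commands:
    - {"translation": [0,0,-0.4],"twist": 0}
    - {"translation": [0,0,0],"twist": 0}

```text
time: 6.9
ee_pos: [0.5478, -0.0145, 0.0637]
eef_rot: [0.705, 0.061, -0.061, -0.704]
ft_force: [0.3, -1.7, -2.7]
width: 0.008
```

Emit:
jog_arm:
  commands:
    - {"translation": [0,0,0],"twist": 0}
    - {"translation": [0,0,0],"twist": 0}
    - {"translation": [0,0,0],"twist": 0}
    - {"translation": [0,0,0],"twist": 0}
    - {"translation": [0,0,10],"twist": 0}
    - {"translation": [0,0,25],"twist": 0}
    - {"translation": [0,0,20],"twist": 0}
    - {"translation": [-6.6,38.5,0],"twist": 0}
    - {"translation": [-6.6,39,0],"twist": 0}
    - {"translation": [0,0,0],"twist": 0}
    - {"translation": [0,0,0],"twist": 0}
    - {"translation": [0,0,0],"twist": 0}
  grip: 0.62

```text
time: 8.1
ee_pos: [0.5349, 0.0619, 0.1188]
eef_rot: [0.705, 0.06, -0.06, -0.704]
ft_force: [0.0, 0.3, 0.2]
width: 0.0333
```

Run:
```python
from h import *
s=read_state();print(s["time"],s["ee_pos"],s["eef_rot"],s["ft_force"],s["width"])
c=camera("wrist"); cv2.imwrite("pics/w5.png",c["img"][:,:,::-1]); np.savez("pics/w5.npz",**{k:np.array(v) for k,v in c.items()})
```

```text
8.1 [0.53488837 0.06190832 0.11876455] [ 0.70470663  0.06042783 -0.06021188 -0.70435189] [0.00995009 0.25930246 0.21151327] 0.03328988857838049
```

View pics/w5.png

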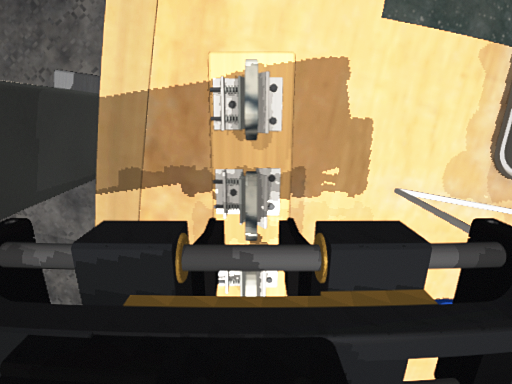

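Slab_2 sits centred between the fingers, at about (252,205). I'll descend and grip it.

Emit:
jog_arm:
  commands:
    - {"translation": [-0.3,1,-25],"twist": 0}
    - {"translation": [0,0,-20],"twist": 0}
    - {"translation": [0,0,-10],"twist": 0}
    - {"translation": [0,0,0],"twist": 0}

```text
time: 8.55
ee_pos: [0.5336, 0.0631, 0.0623]
eef_rot: [-0.704, -0.06, 0.061, 0.705]
ft_force: [0.2, 0.6, -0.5]
width: 0.0333
```

Emit:
jog_arm:
  commands:
    - {"translation": [0,0,0],"twist": 0}
    - {"translation": [0,0,0],"twist": 0}
    - {"translation": [0,0,0],"twist": 0}
    - {"translation": [0,0,0],"twist": 0}
    - {"translation": [0,0,0],"twist": 0}
  grip: 1.0
  grip_force: 8

```text
time: 9.05
ee_pos: [0.5345, 0.064, 0.064]
eef_rot: [0.705, 0.061, -0.061, -0.704]
ft_force: [-1.6, -1.5, 5.4]
width: 0.0085
```

```bash
python3 rd.py
```

```text
9.2
[534.47  63.97  63.99  -1.78  -0.74   5.34  -0.14   0.37  -0.06   8.45]
```

Emit:
jog_arm:
  commands:
    - {"translation": [0,0,0.4],"twist": 0}
    - {"translation": [0,0,0],"twist": 0}

```text
time: 9.45
ee_pos: [0.5344, 0.064, 0.064]
eef_rot: [-0.704, -0.061, 0.061, 0.705]
ft_force: [-0.4, 0.4, 1.5]
width: 0.0086
```

```bash
python3 rd.py
```

```text
9.6
[534.45  63.96  64.    -0.19  -0.47   1.88  -0.12  -0.    -0.08   8.52]
```

Emit:
jog_arm:
  commands:
    - {"translation": [0,0,0.4],"twist": 0}
    - {"translation": [0,0,0],"twist": 0}

```text
time: 9.85
ee_pos: [0.5344, 0.064, 0.0641]
eef_rot: [-0.704, -0.061, 0.061, 0.705]
ft_force: [2.2, -0.2, -2.6]
width: 0.0083
```

```bash
python3 rd.py
```

```text
10.0
[534.37  63.95  64.06   2.74  -0.13  -3.62  -0.01  -0.74  -0.07   8.35]
```

Emit:
jog_arm:
  commands:
    - {"translation": [0.3,0,0.4],"twist": 0}
    - {"translation": [0,0,0],"twist": 0}

```text
time: 10.25
ee_pos: [0.5343, 0.0639, 0.0642]
eef_rot: [-0.704, -0.061, 0.061, 0.705]
ft_force: [3.5, 0.2, -9.2]
width: 0.0085
```

```bash
python3 rd.py
```

```text
10.4
[534.32  63.92  64.24   3.75   0.48  -9.65   0.07  -1.03  -0.07   8.41]
```

Slab_2 held nearly 10 N with no slip, so its clip is good too and slab_1 must be the worn one. I'll confirm that while lifting it.

Emit:
jog_arm:
  commands:
    - {"translation": [-0.2,0,-0.9],"twist": 0}
    - {"translation": [0,0,0],"twist": 0}

```text
time: 10.65
ee_pos: [0.5344, 0.064, 0.0642]
eef_rot: [0.705, 0.061, -0.061, -0.704]
ft_force: [-0.0, -0.8, -0.6]
width: 0.008
```

Emit:
jog_arm:
  commands:
    - {"translation": [0,0,0],"twist": 0}
    - {"translation": [0,0,0],"twist": 0}
    - {"translation": [0,0,0],"twist": 0}
    - {"translation": [0,0,0],"twist": 0}
    - {"translation": [0,0,10],"twist": 0}
    - {"translation": [0,0,25],"twist": 0}
    - {"translation": [0,0,20],"twist": 0}
    - {"translation": [-6.6,38.5,0],"twist": 0}
    - {"translation": [-6.6,39,0],"twist": 0}
    - {"translation": [0,0,0],"twist": 0}
    - {"translation": [0,0,0],"twist": 0}
    - {"translation": [0,0,0],"twist": 0}
  grip: 0.62

```text
time: 11.85
ee_pos: [0.5215, 0.1404, 0.119]
eef_rot: [0.705, 0.06, -0.06, -0.704]
ft_force: [-0.1, 0.4, -0.0]
width: 0.0329
```

Run:
```python
from h import *
s=read_state();print(s["time"],s["ee_pos"],s["eef_rot"],s["ft_force"],s["width"])
c=camera("wrist"); cv2.imwrite("pics/w6.png",c["img"][:,:,::-1]); np.savez("pics/w6.npz",**{k:np.array(v) for k,v in c.items()})
```

```text
11.85 [0.52150876 0.14043978 0.11901422] [ 0.70471521  0.06043784 -0.06029313 -0.70433549] [-0.12992939  0.40573094 -0.021583  ] 0.03288375309146345
```

View pics/w6.png

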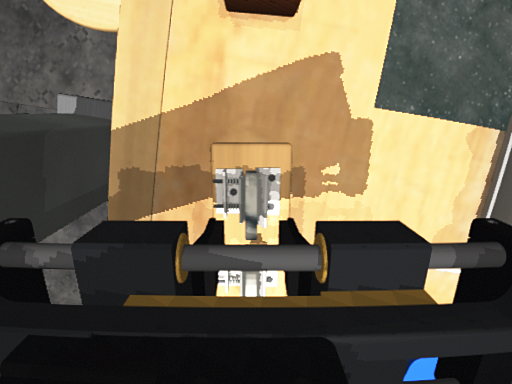

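Emit:
jog_arm:
  commands:
    - {"translation": [-0.4,1.2,-25],"twist": 0}
    - {"translation": [0,0,-20],"twist": 0}
    - {"translation": [0,0,-10],"twist": 0}
    - {"translation": [0,0,0],"twist": 0}

```text
time: 12.3
ee_pos: [0.5202, 0.1416, 0.0627]
eef_rot: [0.705, 0.06, -0.061, -0.704]
ft_force: [-0.5, -0.4, 0.4]
width: 0.0333
```

Emit:
jog_arm:
  commands:
    - {"translation": [0,0,0],"twist": 0}
    - {"translation": [0,0,0],"twist": 0}
    - {"translation": [0,0,0],"twist": 0}
    - {"translation": [0,0,0],"twist": 0}
    - {"translation": [0,0,0],"twist": 0}
  grip: 1.0
  grip_force: 8

```text
time: 12.8
ee_pos: [0.521, 0.1427, 0.0641]
eef_rot: [-0.704, -0.061, 0.061, 0.704]
ft_force: [-0.1, -0.2, 0.5]
width: 0.0082
```

```bash
python3 rd.py
```

```text
12.95
[520.96 142.71  64.01   0.16   0.19   0.09  -0.02  -0.14  -0.03   8.39]
```

Emit:
jog_arm:
  commands:
    - {"translation": [0,0,0.4],"twist": 0}
    - {"translation": [0,0,0],"twist": 0}

```text
time: 13.2
ee_pos: [0.5209, 0.1427, 0.0642]
eef_rot: [-0.704, -0.061, 0.061, 0.705]
ft_force: [0.7, 0.6, -1.1]
width: 0.0088
```

```bash
python3 rd.py
```

```text
13.35
[520.86 142.69  64.15   1.05   0.05  -0.91   0.04  -0.4    0.01   8.68]
```

Emit:
jog_arm:
  commands:
    - {"translation": [0,0,0.4],"twist": 0}
    - {"translation": [0,0,0],"twist": 0}

```text
time: 13.6
ee_pos: [0.5208, 0.1427, 0.0646]
eef_rot: [0.704, 0.061, -0.061, -0.704]
ft_force: [1.5, 0.0, -0.8]
width: 0.0084
```

```bash
python3 rd.py
```

```text
13.75
[520.82 142.68  64.6    1.     0.49  -1.29   0.04  -0.39  -0.01   8.46]
```

Slab_1 slides at about 1.3 N, so its clip is the worn one. I'll grip it harder and lift it clear.

Emit:
jog_arm:
  commands:
    - {"translation": [0,0,0],"twist": 0}
    - {"translation": [0,0,0],"twist": 0}
    - {"translation": [0,0,3],"twist": 0}
    - {"translation": [0,0,5],"twist": 0}
    - {"translation": [0,0,8],"twist": 0}
    - {"translation": [0,0,8],"twist": 0}
    - {"translation": [0,0,10],"twist": 0}
    - {"translation": [0,0,16],"twist": 0}
    - {"translation": [0,0,20],"twist": 0}
    - {"translation": [0,0,25],"twist": 0}
    - {"translation": [0,0,25],"twist": 0}
    - {"translation": [0,0,0],"twist": 0}
  grip: 1.0
  grip_force: 30

```text
time: 15.0
ee_pos: [0.5223, 0.1436, 0.189]
eef_rot: [-0.704, -0.063, 0.059, 0.705]
ft_force: [-0.8, 0.7, -0.7]
width: 0.0083
```

```bash
python3 rd.py
python3 - <<'E'
from h import *
c=camera("wrist"); cv2.imwrite("pics/w7.png",c["img"][:,:,::-1])
c=camera("scene"); cv2.imwrite("pics/s7.png",cv2.resize(c["img"][130:330,130:380,::-1],None,fx=3,fy=3,interpolation=cv2.INTER_CUBIC))
E
```

```text
15.15
[521.33 142.98 186.47  -0.31   0.22  -0.86  -0.01  -0.09  -0.     8.3 ]
```

View pics/w7.png

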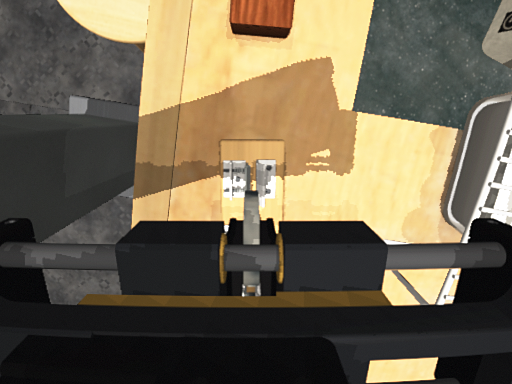

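View pics/s7.png

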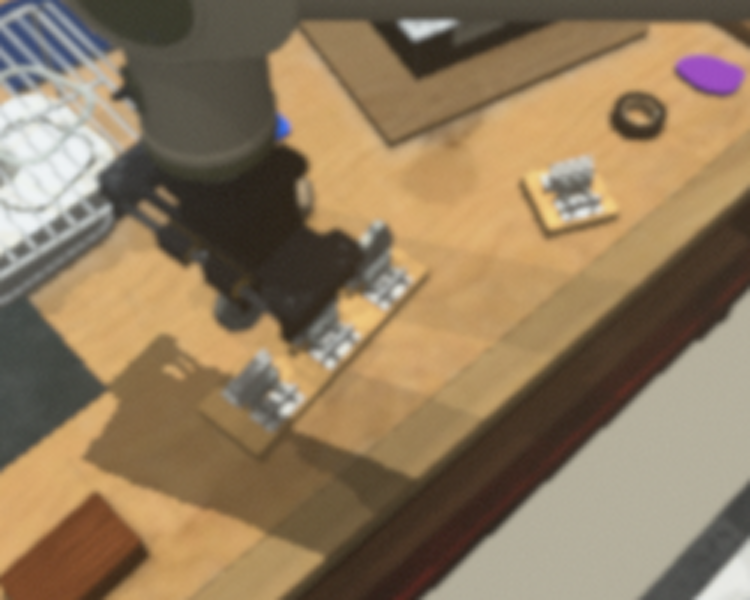

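The wrist view shows slab_1 held at (252,205) and its clip empty, and the other slabs look undisturbed. Next I'll move it over the spare.

Emit:
jog_arm:
  commands:
    - {"translation": [-2.6,-32,0],"twist": -0.049}
    - {"translation": [-2.6,-32,0],"twist": -0.049}
    - {"translation": [-2.6,-32,0],"twist": -0.049}
    - {"translation": [-2.6,-32,0],"twist": -0.049}
    - {"translation": [-2.6,-32,0],"twist": -0.049}
    - {"translation": [-2.6,-32,0],"twist": -0.049}
    - {"translation": [-2.6,-32,0],"twist": -0.049}
    - {"translation": [-2.6,-32,0],"twist": -0.049}
    - {"translation": [-2.6,-32,0],"twist": -0.049}
    - {"translation": [-2.6,-32,0],"twist": -0.049}
    - {"translation": [-2.6,-32,-10],"twist": -0.049}
    - {"translation": [-2.6,-31,-20],"twist": -0.05}
    - {"translation": [0,0,-20],"twist": 0}
    - {"translation": [0,0,0],"twist": 0}
    - {"translation": [0,0,0],"twist": 0}
    - {"translation": [0,0,0],"twist": 0}

```text
time: 16.9
ee_pos: [0.4904, -0.2397, 0.1354]
eef_rot: [0.692, -0.145, 0.146, -0.692]
ft_force: [-0.4, -0.2, -1.6]
width: 0.0083
```

```bash
python3 rd.py
python3 - <<'E'
from h import *
from scipy.spatial.transform import Rotation as R
r=R.from_quat(read_state()["eef_rot"]).as_matrix()[:,0];print(np.degrees(np.arctan2(r[1],r[0])))
c=camera("wrist"); cv2.imwrite("pics/w8.png",c["img"][:,:,::-1]); np.savez("pics/w8.npz",**{k:np.array(v) for k,v in c.items()})
for n in("scene","top"):
  d=camera(n);print(n,proj(d,[[.4907,-.24,.018]]))
d=camera("scene"); cv2.imwrite("pics/s8.png",cv2.resize(d["img"][130:250,250:400,::-1],None,fx=5,fy=5,interpolation=cv2.INTER_CUBIC))
E
```

```text
17.05
[ 490.33 -239.86  135.53   -0.27   -0.08   -1.09   -0.     -0.07   -0.02
    8.3 ]
-23.851624085821673
scene [[319.21350728 193.43990728]]
top [[307.24239309 228.94632783]]
```

View pics/w8.png

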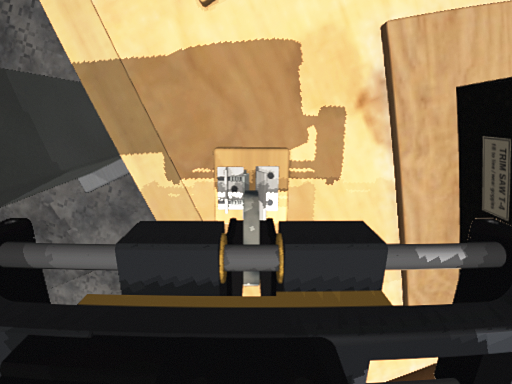

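View pics/s8.png

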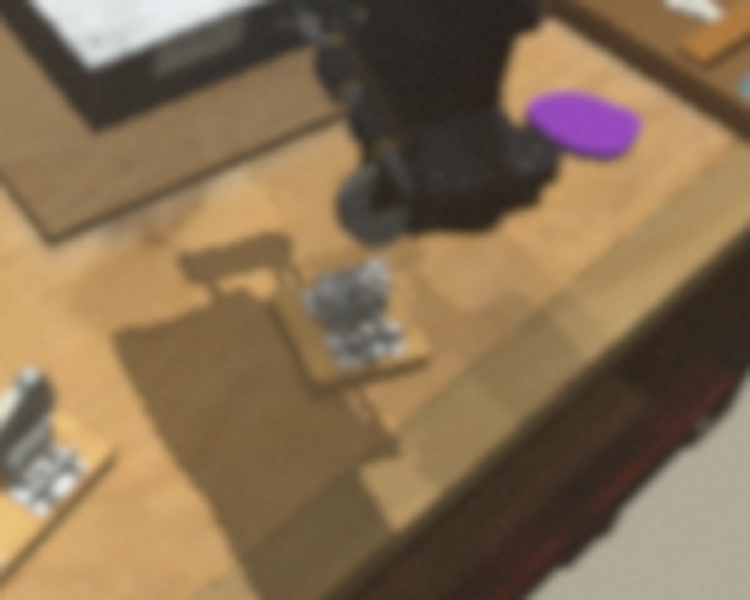

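The wrist view shows the spare board's top edge at (215–288,149), the slab at (252,215) and the plate lip near (262,170). I'll check the spare again from here.

Run:
```python
import cv2
a=cv2.imread("pics/w8.png")
cv2.imwrite("pics/w8z.png",cv2.resize(a[140:225,205:300],None,fx=7,fy=7,interpolation=cv2.INTER_CUBIC))
```

```text
(no output)
```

View pics/w8z.png

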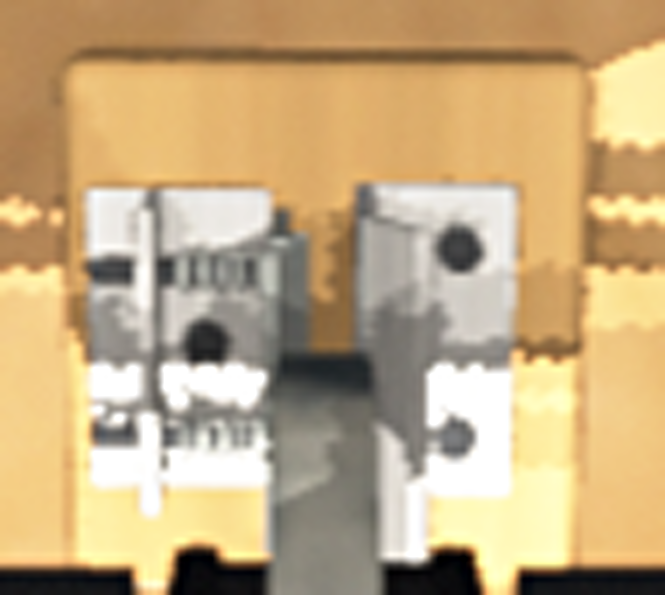

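Run:
```python
from h import *
np.set_printoptions(precision=4,suppress=True)
c=dict(np.load("pics/w8.npz"))
f=lambda q:np.array([205,140])+(np.array(q,float)+.5)/7-.5
P=onz(c,f([(68,57),(585,57)]),.018);e=P[1]-P[0]
print(P,np.linalg.norm(e),np.degrees(np.arctan2(e[1],e[0])))
tcp=np.array([.49033,-.23986]);a=np.radians(-24.0);yd=np.array([np.cos(a),np.sin(a)]);xd=np.array([yd[1],-yd[0]])
def loc(q,z):
    Q=onz(c,f(q),z)[:,:2]-tcp; return np.c_[Q@xd,Q@yd]*1000
print("board edges at top",loc([(68,57),(585,57)],.018))
print("left edge low, right low",loc([(75,500),(577,500)],.018))
print("plate low(foot/face)",loc([(360,200)],.019),loc([(357,190),(357,340)],.030),loc([(360,230)],.041))
print("plate lip",loc([(430,540)],.055),"jaw lip",loc([(272,225)],.054),"bead",loc([(310,240),(310,340)],.041))
print("slab faces z?",[loc([(270,540),(385,540)],z) for z in(.12,.135,.15)])
```

```text
[[ 0.4739 -0.1889  0.018 ]
 [ 0.5399 -0.2182  0.018 ]] 0.07227633217210319 -23.949220194013016
board edges at top [[-39.8683 -35.7588]
 [-39.9324  36.5175]]
left edge low, right low [[ 25.4212 -36.8037]
 [ 25.3696  37.5614]]
plate low(foot/face) [[-19.7866   5.1414]] [[-23.1642   4.5213]
 [ -2.1294   4.6265]] [[-19.8053   4.7523]]
plate lip [[18.1321 13.7555]] jaw lip [[-22.9952  -6.4262]] bead [[-18.4657  -1.7962]
 [ -4.9341  -1.8095]]
slab faces z? [array([[-5.6108, -5.0666],
       [-5.618 ,  5.7987]]), array([[-11.0924,  -4.642 ],
       [-11.0991,   5.3039]]), array([[-16.5741,  -4.2175],
       [-16.5801,   4.8091]])]
```

Slab face and plate face line up to about 0.4 mm, on the jaw side. I'll lower it in stages.

Emit:
jog_arm:
  commands:
    - {"translation": [0,0,-12],"twist": 0}
    - {"translation": [0,0,-12],"twist": 0}
    - {"translation": [0,0,-8],"twist": 0}
    - {"translation": [0,0,-5],"twist": 0}
    - {"translation": [0,0,-3],"twist": 0}
    - {"translation": [0,0,0],"twist": 0}
    - {"translation": [0,0,0],"twist": 0}

```text
time: 18.0
ee_pos: [0.4897, -0.2403, 0.0948]
eef_rot: [0.692, -0.146, 0.146, -0.692]
ft_force: [-0.1, 1.4, -0.8]
width: 0.0085
```

```bash
python3 rd.py
```

```text
18.15
[ 489.64 -240.32   94.8    -0.08    0.1    -0.46   -0.03   -0.08   -0.01
    8.25]
```

Emit:
jog_arm:
  commands:
    - {"translation": [0,0,-2],"twist": 0}
    - {"translation": [0,0,-2],"twist": 0}
    - {"translation": [0,0,-2],"twist": 0}
    - {"translation": [0,0,-2],"twist": 0}
    - {"translation": [0,0,0],"twist": 0}

```text
time: 18.7
ee_pos: [0.4901, -0.2405, 0.0875]
eef_rot: [0.692, -0.146, 0.147, -0.692]
ft_force: [-1.1, 0.0, 8.5]
width: 0.008
```

```bash
python3 rd.py
```

```text
18.85
[ 490.11 -240.46   87.48   -1.3     0.35    8.43    0.11    0.31   -0.02
    8.13]
```

Emit:
jog_arm:
  commands:
    - {"translation": [0,0,-1.5],"twist": 0}
    - {"translation": [0,0,-1.5],"twist": 0}
    - {"translation": [0,0,0],"twist": 0}

```text
time: 19.2
ee_pos: [0.49, -0.2404, 0.0845]
eef_rot: [0.692, -0.146, 0.147, -0.692]
ft_force: [-1.7, 1.1, 9.2]
width: 0.0081
```

```bash
python3 rd.py
```

```text
19.35
[ 490.03 -240.39   84.52   -2.02    0.91    9.85    0.2     0.47   -0.02
    8.37]
```

Emit:
jog_arm:
  commands:
    - {"translation": [0,0,-2],"twist": 0}
    - {"translation": [0,0,-2],"twist": 0}
    - {"translation": [0,0,-2],"twist": 0}
    - {"translation": [0,0,-2],"twist": 0}
    - {"translation": [0,0,0],"twist": 0}

```text
time: 19.9
ee_pos: [0.49, -0.2404, 0.0762]
eef_rot: [0.692, -0.146, 0.147, -0.692]
ft_force: [-1.5, 0.9, 6.3]
width: 0.0082
```

```bash
python3 rd.py
```

```text
20.05
[ 489.96 -240.37   76.22   -1.27    0.68    7.01    0.13    0.21   -0.1
    8.24]
```

Emit:
jog_arm:
  commands:
    - {"translation": [0,0,-2],"twist": 0}
    - {"translation": [0,0,-2],"twist": 0}
    - {"translation": [0,0,-2],"twist": 0}
    - {"translation": [0,0,-2],"twist": 0}
    - {"translation": [0,0,0],"twist": 0}

```text
time: 20.6
ee_pos: [0.49, -0.2403, 0.0682]
eef_rot: [0.692, -0.146, 0.147, -0.692]
ft_force: [-0.5, -0.0, 6.5]
width: 0.0081
```

```bash
python3 rd.py
```

```text
20.75
[ 489.95 -240.36   68.21   -1.14    0.5     6.77    0.16    0.21   -0.14
    8.2 ]
```

Emit:
jog_arm:
  commands:
    - {"translation": [0,0,-1],"twist": 0}
    - {"translation": [0,0,-1],"twist": 0}
    - {"translation": [0,0,-1],"twist": 0}
    - {"translation": [0,0,0],"twist": 0}

```text
time: 21.2
ee_pos: [0.49, -0.2404, 0.0654]
eef_rot: [0.692, -0.146, 0.147, -0.692]
ft_force: [-1.5, 0.8, 9.2]
width: 0.0084
```

```bash
python3 rd.py
```

```text
21.35
[ 489.97 -240.37   65.39   -1.7     0.86    8.82    0.25    0.44   -0.15
    8.44]
```

Emit:
jog_arm:
  commands:
    - {"translation": [0,0,-0.7],"twist": 0}
    - {"translation": [0,0,0],"twist": 0}

```text
time: 21.6
ee_pos: [0.49, -0.2404, 0.0647]
eef_rot: [0.692, -0.146, 0.147, -0.692]
ft_force: [-2.1, 2.5, 9.6]
width: 0.0083
```

```bash
python3 rd.py
```

```text
21.75
[ 489.98 -240.38   64.74   -2.06    1.48    9.37    0.24    0.48   -0.16
    8.23]
```

Emit:
jog_arm:
  commands:
    - {"translation": [0,0,-0.7],"twist": 0}
    - {"translation": [0,0,0],"twist": 0}

```text
time: 22.0
ee_pos: [0.49, -0.2404, 0.0641]
eef_rot: [0.692, -0.146, 0.147, -0.692]
ft_force: [-1.6, 0.6, 9.2]
width: 0.0079
```

```bash
python3 rd.py
```

```text
22.15
[ 489.99 -240.38   64.1    -2.16    1.15    9.67    0.28    0.53   -0.12
    8.14]
```

Emit:
jog_arm:
  commands:
    - {"translation": [0,0,-0.5],"twist": 0}
    - {"translation": [0,0,0],"twist": 0}

```text
time: 22.4
ee_pos: [0.49, -0.2404, 0.0636]
eef_rot: [0.692, -0.146, 0.147, -0.692]
ft_force: [-3.3, 1.9, 11.1]
width: 0.0086
```

```bash
python3 rd.py
```

```text
22.55
[ 489.99 -240.39   63.65   -3.02    1.15   11.33    0.31    0.57   -0.16
    8.45]
```

Emit:
jog_arm:
  commands:
    - {"translation": [0,0,-0.4],"twist": 0}
    - {"translation": [0,0,0],"twist": 0}

```text
time: 22.8
ee_pos: [0.49, -0.2404, 0.0635]
eef_rot: [0.692, -0.146, 0.147, -0.692]
ft_force: [-3.2, 1.5, 13.7]
width: 0.0082
```

```bash
python3 rd.py
```

```text
22.95
[ 490.03 -240.39   63.5    -3.57    1.5    13.14    0.42    0.9    -0.14
    8.26]
```

Emit:
jog_arm:
  commands:
    - {"translation": [-0.2,0.1,-0.5],"twist": 0}
    - {"translation": [0,0,0],"twist": 0}

```text
time: 23.2
ee_pos: [0.49, -0.2404, 0.0634]
eef_rot: [0.692, -0.146, 0.147, -0.692]
ft_force: [-4.4, 2.2, 16.0]
width: 0.0085
```

```bash
python3 rd.py
```

```text
23.35
[ 490.04 -240.38   63.4    -4.21    1.99   16.24    0.5     1.06   -0.14
    8.35]
```

It has bottomed: z stops at 63.4 mm and the force rises. I'll unload, release and retreat.

Emit:
jog_arm:
  commands:
    - {"translation": [-0.3,0.1,0.7],"twist": 0}
    - {"translation": [0,0,0.4],"twist": 0}
    - {"translation": [0,0,0],"twist": 0}

```text
time: 23.7
ee_pos: [0.4899, -0.2403, 0.0635]
eef_rot: [0.692, -0.146, 0.147, -0.692]
ft_force: [1.4, 0.1, 6.4]
width: 0.0081
```

```bash
python3 rd.py
```

```text
23.85
[ 489.89 -240.35   63.48    1.78   -0.06    6.58   -0.12   -0.49   -0.12
    8.12]
```

Emit:
jog_arm:
  commands:
    - {"translation": [0,0,0],"twist": 0}
    - {"translation": [0,0,0],"twist": 0}
    - {"translation": [0,0,0],"twist": 0}
    - {"translation": [0,0,0],"twist": 0}
    - {"translation": [0,0,10],"twist": 0}
    - {"translation": [0,0,25],"twist": 0}
    - {"translation": [0,0,30],"twist": 0}
    - {"translation": [0,0,30],"twist": 0}
    - {"translation": [-10,-40,30],"twist": 0}
    - {"translation": [-10,-40,20],"twist": 0}
    - {"translation": [0,0,0],"twist": 0}
    - {"translation": [0,0,0],"twist": 0}
  grip: 0.62

```text
time: 25.1
ee_pos: [0.4691, -0.3201, 0.2081]
eef_rot: [0.692, -0.147, 0.147, -0.692]
ft_force: [0.1, 1.2, -1.0]
width: 0.033
```

```bash
python3 rd.py
python3 - <<'E'
from h import *
c=camera("wrist"); cv2.imwrite("pics/w9.png",c["img"][:,:,::-1]); np.savez("pics/w9.npz",**{k:np.array(v) for k,v in c.items()})
m=np.array([.4907,-.2402])
print(proj(c,[[*m,.098],[*m,.018]]))
d=camera("scene"); cv2.imwrite("pics/s9.png",cv2.resize(d["img"][140:290,180:370,::-1],None,fx=4,fy=4,interpolation=cv2.INTER_CUBIC)); print((proj(d,[[*m,.098],[.5349,.0629,.098],[.5484,-.016,.098]])-[180,140])*4)
E
```

```text
25.25
[ 469.37 -318.63  207.33   -0.05    0.79   -0.25    0.01   -0.05    0.03
   32.98]
[[237.72154065 105.82322491]
 [240.87289771 108.10999859]]
[[573.0003395  146.82791121]
 [216.19818476 340.9204962 ]
 [292.42173383 263.74826312]]
```

View pics/w9.png

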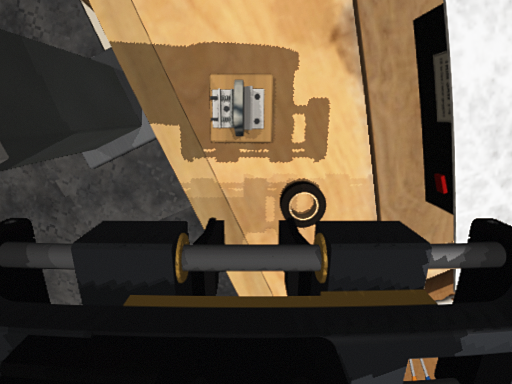

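View pics/s9.png

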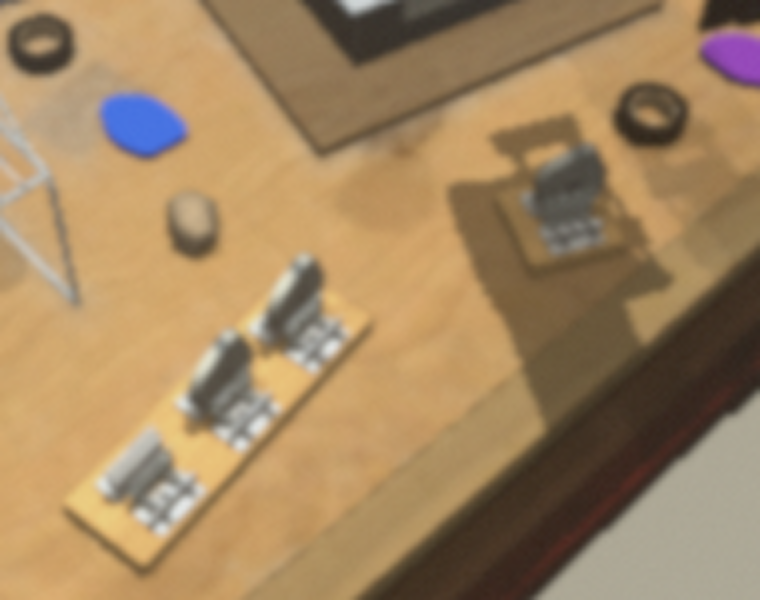

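Slab_1 stands upright in the spare at about (238,107) in the wrist view, on the predicted apex. In the scene view both other slabs and the bystanders are in place. The gripper is clear, so I'm handing in.

Run:
```python
from bench import *
print(close_job())
```

```text
the job is handed in; nothing more can be done
None
```

The worn clip was slab_1's, at x = -80 mm on the rack. I took slab_1 out, pressed it home in the single clip stand, and handed the job in at about 25 s.

- **Finding the clip:** slab_3 held about 6 N and slab_2 about 9.6 N, each moving less than 0.3 mm. Slab_1 slid at about 1.3 N.
- **Placing slab_1:** it went in at about 7–10 N. It stopped with the tool at 63.4 mm, against 64.0 mm when the slab was home in the rack. The wrist force then rose to about 16 N, so I took it as seated. I eased most of the load off before opening the fingers.
- **Last checks:** after release, the wrist picture shows slab_1 upright and centred in the stand, on the predicted point. The scene picture shows slab_2 and slab_3 still in their clips and the rough stone and tape roll not visibly moved. The wooden block is outside that last picture. The gripper was clear of everything.
- **Not fully settled:** in the scene picture slab_1's top reads about 1 to 2 pixels lower than the rack slabs' offset would predict. I put that down to how roughly I read it and trusted the force stop. I did not measure the clip's grip force on any slab at the end.

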